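# Raise the press's drop guard and hang it on its stay bar

### The arm

A 6-joint arm with a two-finger parallel gripper is mounted at the origin on the work surface. World frame = base frame: x ahead of the robot, y to its left, z up, the work surface at z = 0. Lengths are in m, angles in rad, forces in N, time in s.
With the tool pointing down it reaches from about 0.35 to 0.775 m from the base axis. Payload 7.3 kg.
Tool frame: the origin (TCP) lies at the very end of the fingers, on their centre line; the grasp point (between the pads) lies 19 mm behind it (robot.hold_point_z is the distance from the TCP to the grasp point, in m); y points along the fingers, z is the direction in which the jaws open and shut, and the axes are right-handed (so a half turn about y gives the same grasp; the last joint's range is limited). The gripper opens to 92 mm and grips with 3 to 60 N. Pads are 19 mm wide; open, the fingers measure 130 mm over their backs; the gripper's body (75 mm by 190 mm) begins 47 mm behind the grasp point.
Start: joints at [1.18, 0.342, 1.524, -0, 1.275, -0.146], TCP at [0.127, 0.509, 0.191] pointing down, gripper open.
Joint ranges: [-2.53, 2.53], [-0.77, 2.02], [0.04, 2.7], [-1, 4.14], [0.28, 2.66], [-3.11, 3.11]. Speed limits (rad/s): [2.57, 2.57, 3.14, 3.14, 3.14, 3.14].

### API

Orientations are given as [roll, pitch, yaw] about the fixed x, y, z axes, in that order (R = Rz(yaw) Ry(pitch) Rx(roll)).
In Python, from cell import robot gives the robot as it stands.
- The arm moves only by the shell command python3 -m crank 'ROWS' [OPENING] [FORCE]. ROWS is a JSON object of lists of equal length, an entry for each row: "xyz": the shift along the tool's x, y, z in cm, a list of three; "roll": the turn about the tool's y in degrees. A call has 1 to 20 rows; each row shifts and turns the commanded pose from where the row before left it, along the tool's axes as they then stand; what a row does not reach is not made up. A row lasts 1/10 s, in which the tool goes at most 50 mm and 8.59 degrees, less where a joint would pass 70% of its speed; a pose out of reach is approached as far as the arm can. A call is refused whole if a number of a shift passes 5 or a number of a turn 8.59, either way. A call with a gripper value outside its range is refused whole. OPENING is the gripper command: -1 is fully open, 1 is shut, values between are in proportion, set as the call begins (- or left out, the last holds). The fingers move at their own pace and stop on an object; FORCE is the grip in N (left out, the last holds). Time passes only in rows, so rows that do not move let the fingers close. It gives the time, the measured TCP pose, the force and the opening at its end, in the units of the state.
- robot.observe(): the state, without advancing time (a new reading comes with each control period).
- robot.read_camera(name): name is "scene" or "top"; returns the picture (384x512x3 uint8, red, green, blue); there is no depth.
- robot.calibration(name): a dict with "intrinsics" (3x3 intrinsics, pixels), "pose" (4x4, takes a point from camera to world coordinates). Camera axes: x right, y down, z forward; pixel columns grow to the right and rows downward; lengths in m; the calibration is good to about 2 mm. A picture is of the moment at which its call begins. calibration takes no time and is no camera call.
- robot.hand_in(): hands the job in, once; it reports no verdict.
The state is a dict: "time": time; "qpos": joint angles; "qvel": joint speeds; "joint_efforts": joint torques, N m; "tool_pos": TCP position; "tool_rot": TCP orientation; "contact_force": force on the tool from outside, world axes, zero at the start; "torque": the same for the moment, N m; "opening": finger opening in m.
Only numpy, scipy, OpenCV 4.12 (cv2) and the standard library are available. Lean on these libraries where they do the work, as an engineer would, in place of code of your own. Each camera call takes 0.05 s, during which the arm holds its last target.

### The job

Open the small bench press for loading: lift its yellow-framed drop guard by the red ball knob on the stay bar, swing the bar over so that the slot in its edge hooks onto the lip of the steel keeper, and let the guard hang there by itself. Do not let the guard drop, and leave everything else on the bench where it is.

Things in the scene. Friction and masses are not known exactly. Their poses are not given: they have to be found in the camera images.
- press: Fixed bench press: grey base 220 x 270 mm, two round columns, grey crosshead with its top at 215 mm, air cylinder on it (highest part, 262 mm). Origin on the bench under the middle of the base. Its own -x is the front, with the drop guard and stay bar; +y is to the left when facing along its +x; z up.
- guard (a joint): Height of the drop guard above closed, m: 0 closed, 0.092 at its upper stop; it slides straight up. A clear panel in a yellow frame, 222 mm wide, 126 mm high, at the front of the press. Guard and stay bar weigh 0.65 to 0.9 kg, the guides have about 1 N of friction: let go, it falls shut. Hooked on the lip it reads about 0.082.
- stay (a joint): Lean of the stay bar from upright, rad: negative to the press's -y (it starts at -0.15 to -0.08), positive to the press's +y, the side of the lip; limits -0.17 and 0.17. About +0.10 when hooked. Its pivot has a little friction (0.04 N m), so the bar stays where it is left.
- stay_knob (a point): Centre of the red ball knob (34 mm diameter) on top of the stay bar, 195 mm from the pivot; the point to grasp, free on all sides and from above. Some 243 mm above the bench when the guard is closed.
- stay_pivot (a point): The pivot at the foot of the stay bar, on the front of the guard's bottom rail, 50 mm above the bench when closed; it moves straight up with the guard. The stay is a flat steel bar, 30 mm wide, 8 mm thick (along the press's x); it rises with the guard and swings sideways in front of it, about the press's x axis.
- stay_slot (a point): Middle of the upper edge of the open slot in the bar's +y edge. The slot is 22 mm high and 12 mm deep (of the bar's 30 mm width); this edge, 75 mm above the pivot along the bar, is the one that comes to rest on the lip.
- keeper_lip (a point): Fixed: edge of the hooking lip, on its top face, 205 mm above the bench. The keeper is a level plate 6 mm thick with a slot 55 mm long (press's y), 16 mm wide, through which the bar always passes; the lip is the slot's +y end. Below guard height 0.080 the bar cannot swing onto the lip; from 0.082 up to the stop it swings in until it touches the lip; lowering then rests it there.
- carriage_mid (a point): Orange printed carriage, 60 x 74 x 36 mm, on the bed of the press behind the guard; centre. Leave alone.
- motor_mid (a point): Black and aluminium stepper motor, 42 x 42 x 46 mm, in front of the press; centre. Leave alone.
- bearing_mid (a point): Flanged steel linear bearing, flange 52 mm, 60 mm tall, in front of the press; centre. Leave alone.
- caliper_mid (a point): Caliper lying on the bench, 200 mm long; centre. Leave alone.
- driver_grip (a point): Screwdriver with a yellow handle lying on the bench, 170 mm long; its handle. Leave alone.
- bracket_mid (a point): White printed angle bracket, 70 x 55 x 58 mm. Leave alone.
- glue_mid (a point): White and red cartridge standing upright, 50 mm diameter, 210 mm high. Leave alone.

How it is judged:
By the outcome, as a careful person would: the job done as asked, in the order asked, and still so for the second after the job is handed in, with the robot touching nothing.
It also fails if it takes over 35 s, if anything falls off the work surface, if the arm or the gripper's body presses on something with over 40 N, if the wrist force passes 120 N, or if a joint passes its speed limit or range.

## Working session

There is one attempt and no reset: what is moved stays moved. The work goes in short steps, Python scripts to look and compute and a shell command to move; the robot and the scene stay as the last step left them, time stands still between calls to the robot, and variables do not carry over. Pictures are saved under pics/ and viewed, and the job is handed in when it is done.

```bash
ls; mkdir -p pics; python3 - <<'E'
from cell import robot
import cv2,numpy as np
o=robot.observe()
for k,v in o.items(): print(k,np.round(v,4).tolist())
print(robot.hold_point_z)
for n in("scene","top"):
    im=robot.read_camera(n); cv2.imwrite(f"pics/{n}0.png",im[:,:,::-1])
    c=robot.calibration(n); print(n,np.round(c["intrinsics"],2).tolist(),np.round(c["pose"],4).tolist())
E
```

```text
pics
time 0.0
qpos [1.18, 0.3427, 1.525, -0.0, 1.2754, -0.146]
qvel [-0.0013, 0.0007, 0.0007, 0.0, -0.0028, -0.0007]
joint_efforts [0.0025, -43.1245, -24.4224, 0.0719, 0.0558, -0.0001]
tool_pos [0.127, 0.5089, 0.1901]
tool_rot [-1.5723, 0.0002, -0.2448]
contact_force [-0.0514, 1.018, 0.5824]
torque [0.0017, -0.0037, 0.0169]
opening 0.0918
0.0188
scene [[394.15, 0.0, 254.77], [0.0, 394.15, 186.9], [0.0, 0.0, 1.0]] [[0.125, 0.8321, -0.5404, 1.2712], [0.9921, -0.099, 0.0771, -0.1038], [0.0106, -0.5457, -0.8379, 1.3249], [0.0, 0.0, 0.0, 1.0]]
top [[359.64, 0.0, 256.18], [0.0, 359.64, 186.93], [0.0, 0.0, 1.0]] [[0.0493, -0.9759, 0.2128, 0.3382], [-0.9988, -0.0492, 0.0058, -0.0226], [0.0048, -0.2128, -0.9771, 1.1159], [0.0, 0.0, 0.0, 1.0]]
```

View pics/scene0.png

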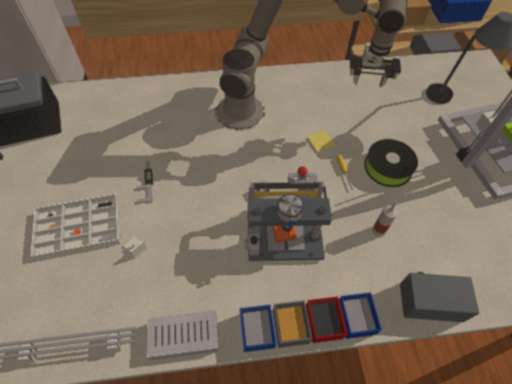

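View pics/top0.png

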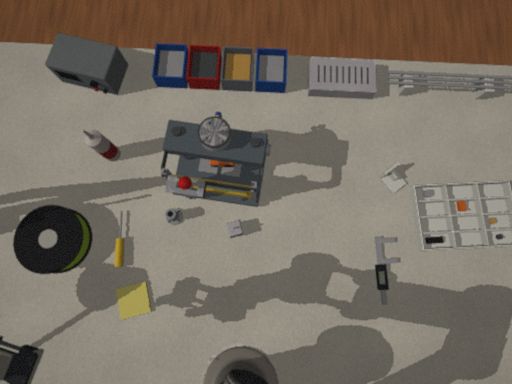

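The scene view shows the red knob near (302,171), and the top view shows it near (184,183). The press's front faces the robot. Next I'll triangulate the knob and zoom in.

```bash
cat > h.py <<'E'
import numpy as np,cv2
from cell import robot
def ray(n,uv):
    c=robot.calibration(n);K=np.array(c["intrinsics"]);T=np.array(c["pose"])
    d=T[:3,:3]@np.linalg.solve(K,[uv[0],uv[1],1.]);return T[:3,3],d/np.linalg.norm(d)
def onz(n,uv,z):
    o,d=ray(n,uv);return o+d*(z-o[2])/d[2]
def tri(a,b):
    A=np.zeros((3,3));B=np.zeros(3);rs=[ray("scene",a),ray("top",b)]
    for o,d in rs:
        P=np.eye(3)-np.outer(d,d);A+=P;B+=P@o
    p=np.linalg.solve(A,B);return p,[np.linalg.norm((np.eye(3)-np.outer(d,d))@(p-o)) for o,d in rs]
def proj(n,p):
    c=robot.calibration(n);K=np.array(c["intrinsics"]);T=np.linalg.inv(np.array(c["pose"]))
    q=K@(T[:3,:3]@p+T[:3,3]);return q[:2]/q[2]
def red(im,box):
    x0,y0,x1,y1=box;h=cv2.cvtColor(im,cv2.COLOR_RGB2HSV)
    m=(((h[...,0]<7)|(h[...,0]>173))&(h[...,1]>150)&(h[...,2]>90)).astype(np.uint8)
    k=np.zeros_like(m);k[y0:y1,x0:x1]=m[y0:y1,x0:x1]
    n,l,s,c=cv2.connectedComponentsWithStats(k)
    i=1+np.argmax(s[1:,4]) if n>1 else 0
    return c[i],s[i]
E
python3 - <<'E'
from h import *
S=cv2.imread("pics/scene0.png")[:,:,::-1];T=cv2.imread("pics/top0.png")[:,:,::-1]
a,sa=red(S,(285,155,320,190));b,sb=red(T,(165,165,205,200));print(a,sa,b,sb)
print(tri(a,b), onz("scene",a,.243),onz("top",b,.243))
cv2.imwrite("pics/s_c0.png",cv2.resize(S[140:275,230:350,::-1],None,fx=4.4,fy=4.4,interpolation=2))
cv2.imwrite("pics/t_c0.png",cv2.resize(T[100:250,145:285,::-1],None,fx=4,fy=4,interpolation=2))
E
```

```text
[302.32075472 170.64150943] [299 167   8   8  53] [183.25742574 182.56435644] [178 177  11  12 101]
(array([0.52950946, 0.16301528, 0.24608874]), [np.float64(0.0006978474394742259), np.float64(0.0006978474394742822)]) [0.52746582 0.16305912 0.243     ] [0.53024667 0.16439008 0.243     ]
```

```bash
python3 -m crank 2>&1 | head -5; ls -la
```

```text
invalid input
total 16
drwxr-xr-x  3 agent agent 4096 Dec  7 17:00 .
drwxr-xr-x 23 root  root  4096 Dec  7 16:59 ..
-rw-r--r--  1 agent agent 1007 Dec  7 17:00 h.py
drwxr-xr-x  2 agent agent 4096 Dec  7 17:00 pics
```

View pics/s_c0.png

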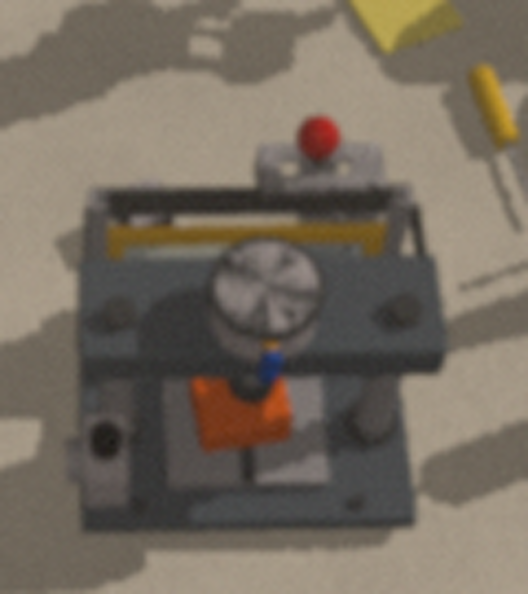

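View pics/t_c0.png

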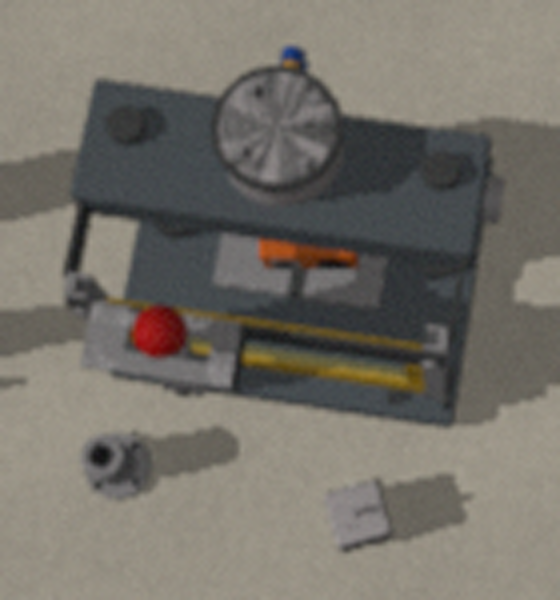

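```bash
python3 - <<'E'
from h import *
f=lambda x,y:onz("top",(145+x/4-.4,100+y/4-.4),.215)
bl,br,fl,fr=f(97,80),f(490,133),f(75,200),f(475,257)
for n,a,b in(("back",br,bl),("front",fr,fl)):
    d=a*0+b-a; print(n,np.round(a,4),np.round(b,4),np.linalg.norm(d),"yaw",np.degrees(np.arctan2(-d[0],d[1])))
# keeper plate corners z .205
for p in((92,305),(242,330),(237,388),(83,365)):
    print(np.round(onz("top",(145+p[0]/4-.4,100+p[1]/4-.4),.205),4))
# keeper slot visible in scene crop
for p in((262,145),(380,145),(285,165),(350,165)):
    print('s',np.round(onz("scene",(230+p[0]/4.4-.4,140+p[1]/4.4-.4),.205),4))
E
```

```text
back [ 0.6824 -0.0389  0.215 ] [0.7064 0.2247 0.215 ] 0.26465347346642193 yaw -5.197382004616508
front [ 0.5967 -0.0328  0.215 ] [0.6221 0.2306 0.215 ] 0.2646197619199229 yaw -5.5136287051753765
[0.5544 0.2149 0.205 ]
[0.5427 0.116  0.205 ]
[0.5043 0.1162 0.205 ]
[0.5144 0.2166 0.205 ]
s [0.504  0.1253 0.205 ]
s [0.515  0.2181 0.205 ]
s [0.525  0.1399 0.205 ]
s [0.531  0.1907 0.205 ]
```

The press yaw is about -5.4°, and the knob is at (0.5295, 0.163, 0.246). I'll raise the tool, align the jaws with the press's y, and move above the knob.

```bash
python3 -m crank '{"xyz":[[0,-3,0],[0,-3,0],[0,-3,0],[0,-3,0],[2.9,0,-2],[2.9,0,-2],[2.9,0,-2],[2.9,0,-2],[2.9,0,-2],[2.9,0,-2],[2.9,0,-2],[2.9,0,-2],[2.9,0,-2],[2.9,0,-2],[2.9,0,-2],[2.9,0,-2],[2.9,0,-2],[2.9,0,-2],[2.7,0,-2.5],[0,0,0]],"roll":[-2.15,-2.15,-2.15,-2.15,0,0,0,0,0,0,0,0,0,0,0,0,0,0,0,0]}' -1 45
python3 - <<'E'
from h import *
for n in("scene","top"):
    im=robot.read_camera(n); cv2.imwrite(f"pics/{n}1.png",im[:,:,::-1])
E
```

```text
time: 2.1
tool_pos: [0.5316, 0.1615, 0.3093]
tool_rot: [-1.572, 0.001, -0.099]
contact_force: [0.7, -0.6, -0.3]
opening: 0.0918
```

```bash
python3 - <<'E'
import cv2,numpy as np
a=cv2.imread("pics/scene1.png")[110:260,230:380];b=cv2.imread("pics/top1.png")[100:250,130:280]
cv2.imwrite("pics/c1.png",np.hstack([cv2.resize(a,(400,400)),cv2.resize(b,(400,400))]))
E
```

```text
(no output)
```

View pics/c1.png

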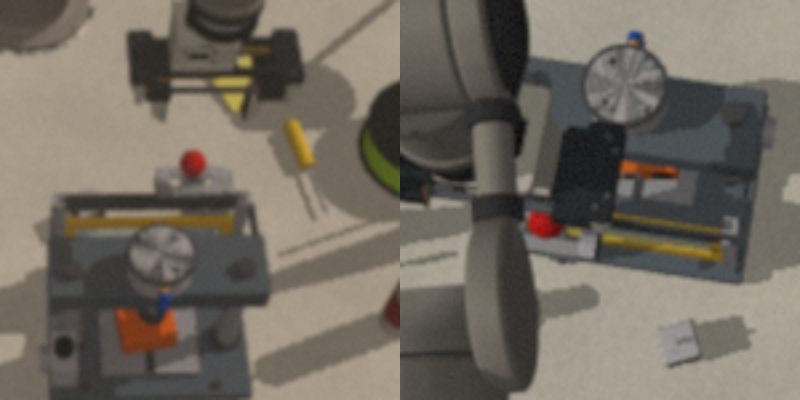

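```bash
python3 - <<'E'
from h import *
from scipy.spatial.transform import Rotation as R
o=robot.observe();p=np.array(o["tool_pos"]);M=R.from_euler('xyz',o["tool_rot"]).as_matrix();print(p,M.round(3))
for s in(-.046,0,.046):
    q=p+M[:,2]*s
    for n in("scene","top"):
        u=proj(n,q); c=(u-([230,110] if n=="scene" else [130,100]))*400/150; print(s,n,u.round(1),c.round(0))
E
```

```text
[0.5293882  0.16434422 0.310043  ] [[ 0.995 -0.002  0.096]
 [-0.096  0.     0.995]
 [-0.002 -1.     0.   ]]
-0.046 scene [290.9 159.3] [162. 131.]
-0.046 top [197.3 179.2] [179. 211.]
0 scene [305.1 159. ] [200. 131.]
0 top [177.6 176.4] [127. 204.]
0.046 scene [319.3 158.8] [238. 130.]
0.046 top [158.  173.6] [ 75. 196.]
```

```bash
python3 - <<'E'
from h import *
o=robot.observe();print(np.round(o["tool_pos"],4),np.round(o["qvel"],3),o["time"])
im=robot.read_camera("scene");o=robot.observe();print(np.round(o["tool_pos"],4),o["time"])
a=im[100:190,250:360,::-1]; cv2.imwrite("pics/c2.png",cv2.resize(a,None,fx=7,fy=6.6,interpolation=2))
E
```

```text
[0.5294 0.1643 0.31  ] [ 0.033 -0.02   0.01   0.004  0.001  0.001] 2.2
[0.529  0.1651 0.3104] 2.25
```

View pics/c2.png

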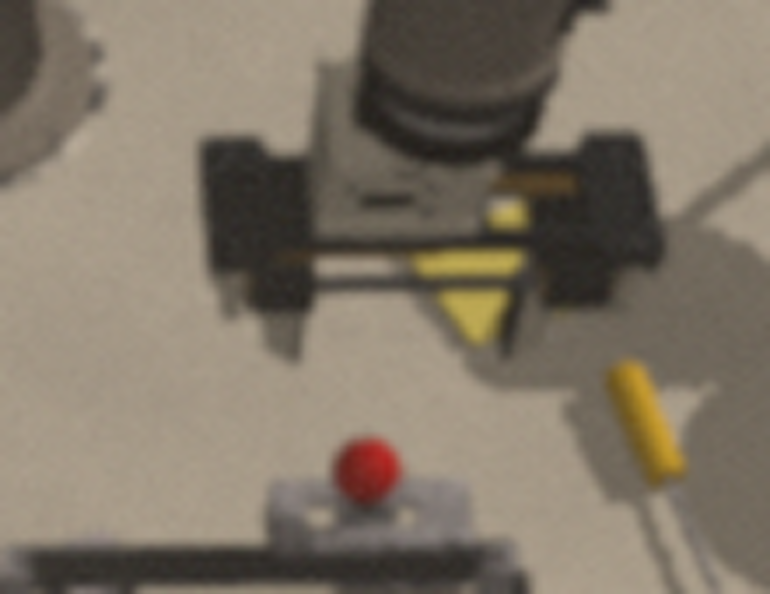

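```bash
python3 - <<'E'
from h import *
p=np.array([.127,.5089,.1901]);z=np.array([.2424,.9702,0])
out=[]
for n in("scene","top"):
    im=cv2.imread(f"pics/{n}0.png")
    us=[proj(n,p+z*s+np.array([0,0,h])) for h in(0,.02) for s in(-.046,.046)];print(n,np.round(us,1))
    c=np.mean(us,0).astype(int);x0=max(0,min(512-100,c[0]-50));y0=max(0,min(384-90,c[1]-50))
    b=cv2.resize(im[y0:y0+90,x0:x0+100],None,fx=4,fy=4,interpolation=2)
    for u in us: cv2.circle(b,(int((u[0]-x0+.5)*4),int((u[1]-y0+.5)*4)),2,(0,0,255),-1)
    out.append(b)
cv2.imwrite("pics/c3.png",np.hstack(out))
E
```

```text
scene [[353.9  89.9]
 [376.5  92. ]
 [355.   86.2]
 [377.8  88.3]]
top [[ 46.4 350. ]
 [ 11.1 338.2]
 [ 41.6 352. ]
 [  5.5 339.8]]
```

View pics/c3.png

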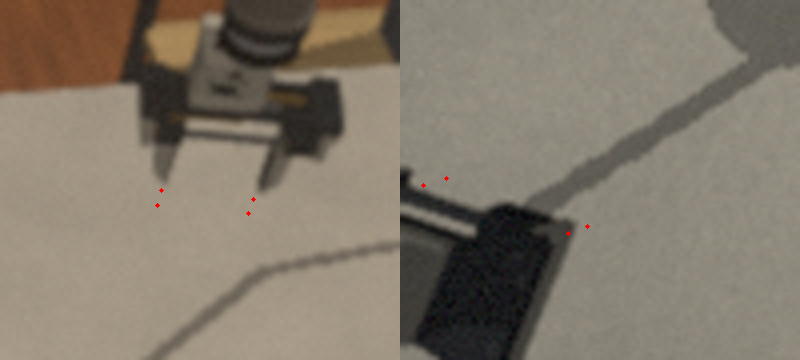

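The visible fingertips sit about 25 mm above the computed TCP when the gripper is open. The fingers may extend as they close, so I'll partly close them above the knob and look.

```bash
python3 -m crank '{"xyz":[[0,0,0],[0,0,0],[0,0,0],[0,0,0],[0,0,0],[0,0,0],[0,0,0],[0,0,0]],"roll":[0,0,0,0,0,0,0,0]}' -0.15 45
python3 - <<'E'
from h import *
from scipy.spatial.transform import Rotation as R
o=robot.observe();p=np.array(o["tool_pos"]);M=R.from_euler('xyz',o["tool_rot"]).as_matrix();print(p,M.round(3))
n="scene";im=robot.read_camera(n)[:,:,::-1]; w=o["opening"]/2
b=cv2.resize(im[100:190,250:360],None,fx=6,fy=6,interpolation=2)
for h in(0,.019):
  for s in(-w,w):
    u=proj(n,p+M[:,2]*s+np.array([0,0,h])); cv2.circle(b,(int((u[0]-250+.5)*6),int((u[1]-100+.5)*6)),2,(255,0,0),-1)
cv2.imwrite("pics/c4.png",b)
E
```

```text
time: 3.05
tool_pos: [0.5295, 0.1647, 0.3108]
tool_rot: [-1.571, -0.0, -0.095]
contact_force: [1.1, 0.2, 0.2]
opening: 0.0531
[0.52947076 0.164731   0.31079439] [[ 0.996  0.     0.095]
 [-0.095  0.     0.996]
 [ 0.    -1.     0.   ]]
```

View pics/c4.png

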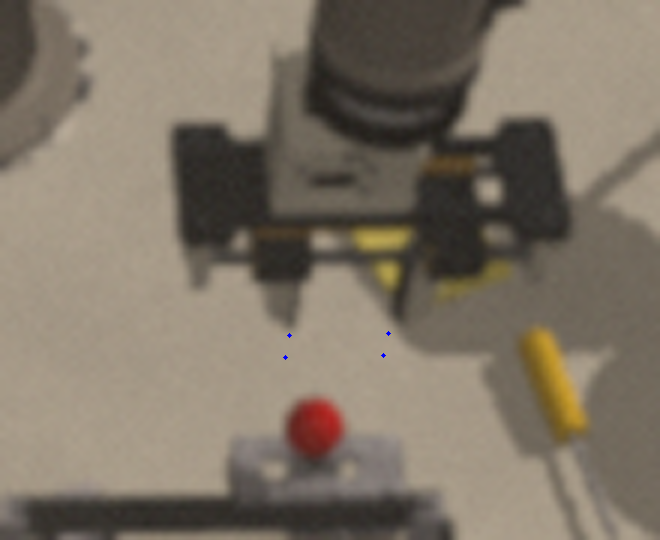

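```bash
python3 -m crank '{"xyz":[[0,1.5,-0.2],[0,1.5,0],[0,1.5,0],[0,1.5,0],[0,1,0],[0,1,0],[0,0,0],[0,0,0]],"roll":[0,0,0,0,0,0,0,0]}'
cat > look.py <<'E'
import sys
from h import *
from scipy.spatial.transform import Rotation as R
o=robot.observe();p=np.array(o["tool_pos"]);M=R.from_euler('xyz',o["tool_rot"]).as_matrix();print(o["time"],p.round(4),"op",round(o["opening"],4),"F",np.round(o["contact_force"],1))
n=sys.argv[2];x0,y0,x1,y1=(235,100,365,220) if n=="scene" else (120,100,270,220)
im=robot.read_camera(n)[:,:,::-1]; w=o["opening"]/2
print("red",*red(im[:,:,::-1],(x0,y0,x1,y1)))
b=cv2.resize(im[y0:y1,x0:x1],None,fx=5,fy=5,interpolation=2)
for h in(0,.019):
  for s in(-w,w):
    u=proj(n,p+M[:,2]*s+np.array([0,0,h])); cv2.circle(b,(int((u[0]-x0+.5)*5),int((u[1]-y0+.5)*5)),2,(255,0,0),-1)
cv2.imwrite(f"pics/{sys.argv[1]}.png",b)
E
python3 look.py l1 scene
```

```text
time: 3.9
tool_pos: [0.5295, 0.1628, 0.2312]
tool_rot: [-1.571, -0.0, -0.095]
contact_force: [-0.0, 0.2, 0.3]
opening: 0.0528
3.9 [0.5295 0.1628 0.2312] op 0.0528 F [-0.   0.2  0.3]
red [302.         170.83673469] [299 167   7   9  49]
```

View pics/l1.png

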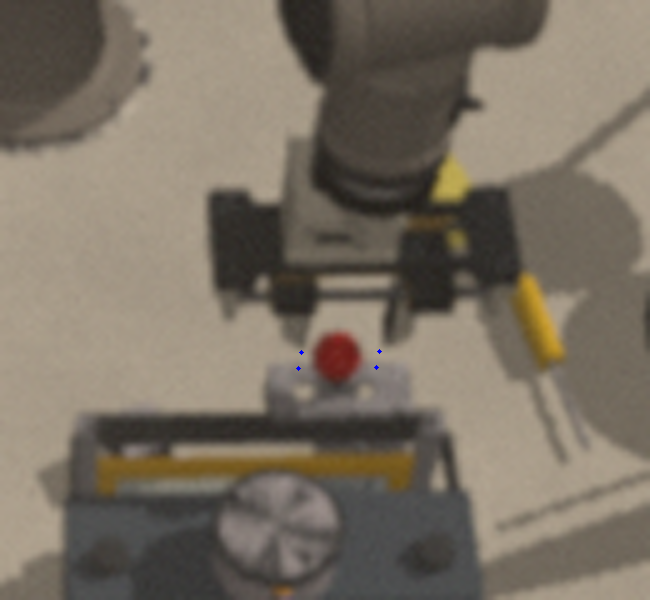

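```bash
python3 look.py l2 top
```

```text
3.95 [0.5296 0.1629 0.2315] op 0.053 F [ 0.6 -0.6  0.4]
red [255.5 191.5] [     0      0    512    384 196608]
```

View pics/l2.png

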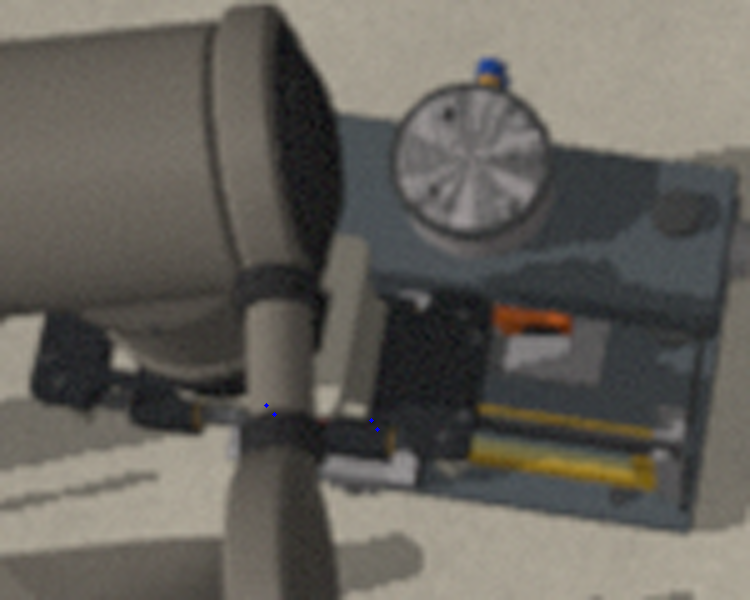

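```bash
python3 - <<'E'
from h import *
from scipy.spatial.transform import Rotation as R
o=robot.observe();p=np.array(o["tool_pos"]);M=R.from_euler('xyz',o["tool_rot"]).as_matrix()
def draw(n,x0,y0,x1,y1,f):
    im=robot.read_camera(n)[:,:,::-1]
    b=cv2.resize(im[y0:y1,x0:x1],None,fx=f,fy=f,interpolation=2)
    b=(255*(b/255.)**.5).astype(np.uint8)
    def P(dx,h,s):
        u=proj(n,p+M@np.array([dx,-h,s]));return (int((u[0]-x0+.5)*f),int((u[1]-y0+.5)*f))
    for h,c in((0.066,(0,255,0)),):
        q=[P(a,h,s) for a,s in((-.0375,-.095),(.0375,-.095),(.0375,.095),(-.0375,.095))]
        cv2.polylines(b,[np.array(q)],True,c,1)
    w=o["opening"]/2
    for sg in(-1,1):
        q=[P(a,h,sg*w) for a,h in((-.0095,0),(.0095,0),(.0095,.038),(-.0095,.038))]
        cv2.polylines(b,[np.array(q)],True,(255,0,0),1)
    return b
cv2.imwrite("pics/d1.png",draw("scene",265,110,355,200,6.5))
cv2.imwrite("pics/d2.png",draw("top",120,145,225,205,7.5))
E
```

```text
(no output)
```

View pics/d1.png

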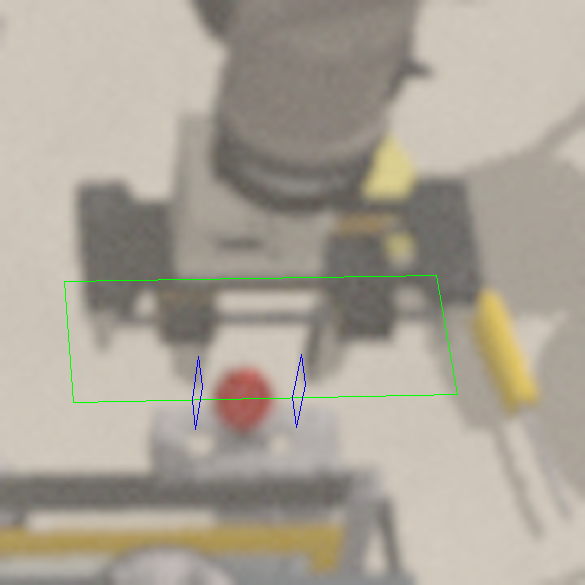

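View pics/d2.png

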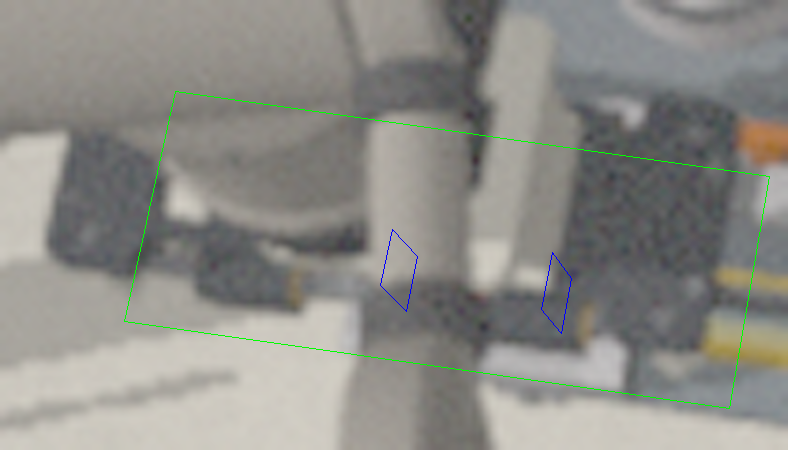

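```bash
python3 - <<'E'
from h import *
out=[]
for n in("scene","top"):
    print(n,proj(n,np.zeros(3)),proj(n,np.array([0,0,.05])))
    im=cv2.imread(f"pics/{n}0.png").copy()
    th=np.linspace(0,6.28,60)
    for r,z in((.0001,0),(.1,0)):
        q=np.array([proj(n,np.array([r*np.cos(t),r*np.sin(t),z])) for t in th])
        cv2.polylines(im,[((q+.5)*16).astype(np.int32)],True,(0,0,255),1,shift=4)
    c=im[60:160,190:290] if n=="scene" else im[284:384,190:290]
    out.append(cv2.resize(c,None,fx=4,fy=4))
cv2.imwrite("pics/base.png",np.hstack(out))
E
```

```text
scene [239.49343452 111.57462838] [239.24913921 103.68499372]
top [240.4420456  386.93209163] [239.73789302 393.06275515]
```

View pics/base.png

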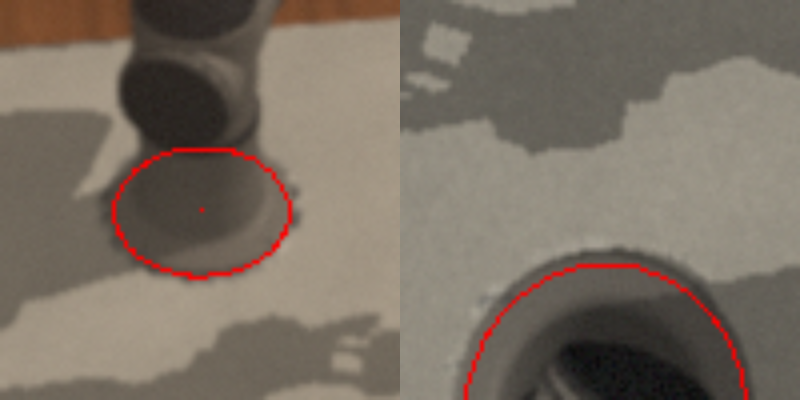

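The base matches the calibration, but the gripper's look differs from its stated frame. A gentle close at low force will show whether the nominal frame is right.

```bash
python3 -m crank '{"xyz":[[0,0.5,0],[0,0,0],[0,0,0],[0,0,0],[0,0,0],[0,0,0]],"roll":[0,0,0,0,0,0]}' 1 6
python3 look.py l3 scene
```

```text
time: 4.7
tool_pos: [0.5293, 0.1628, 0.2259]
tool_rot: [-1.571, -0.0, -0.095]
contact_force: [0.7, 0.2, 0.4]
opening: 0.0093
4.7 [0.5293 0.1628 0.2259] op 0.0093 F [0.7 0.2 0.4]
red [302.55555556 171.63888889] [299 168   8   7  36]
```

View pics/l3.png

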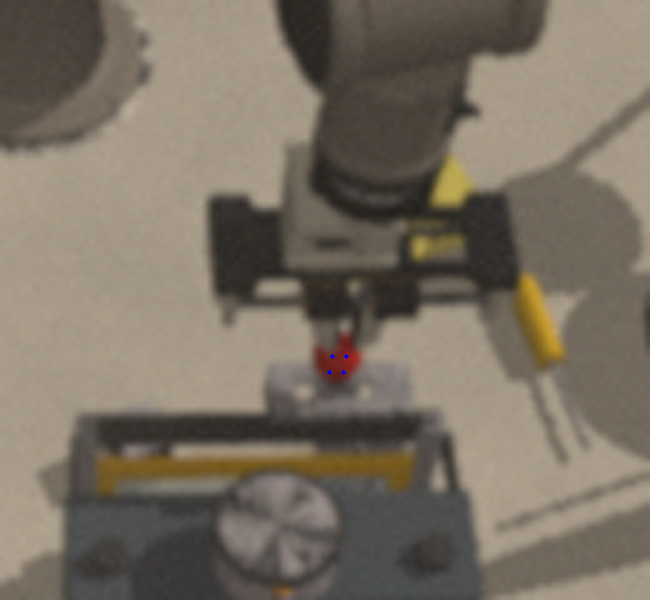

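The fingers closed to 9 mm over the top of the ball with no contact, so the real tips sit well above the reported TCP. I'll reopen, go lower in steps and look.

```bash
python3 -m crank '{"xyz":[[0,-0.5,0],[0,0,0],[0,0,0],[0,0,0],[0,0,0],[0,1,0],[0,1,0],[0,0.5,0],[0,0,0]],"roll":[0,0,0,0,0,0,0,0,0]}' -0.25 6
python3 look.py l4 scene
```

```text
time: 5.65
tool_pos: [0.5285, 0.1627, 0.2044]
tool_rot: [-1.571, 0.003, -0.095]
contact_force: [-0.3, 1.3, 0.3]
opening: 0.0572
5.65 [0.5285 0.1627 0.2044] op 0.0572 F [-0.3  1.3  0.3]
red [302. 171.] [299 168   7   7  45]
```

View pics/l4.png

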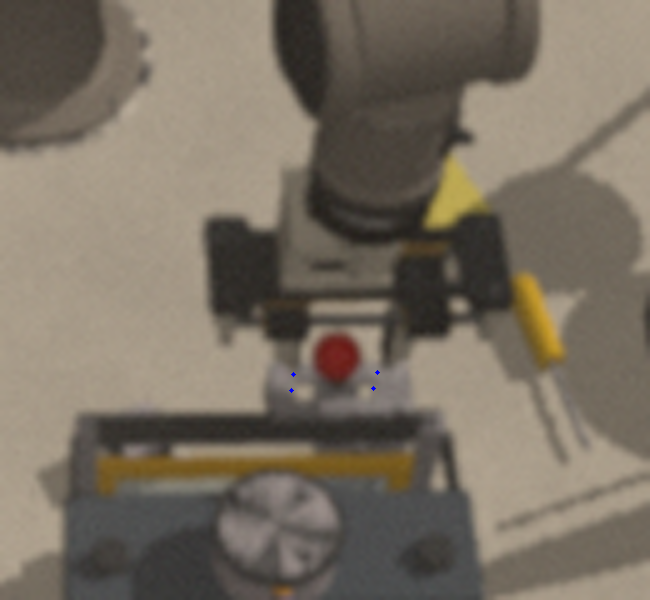

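```bash
python3 -m crank '{"xyz":[[0,0.8,-0.4],[0,0.7,0],[0,0,0],[0,0,0]],"roll":[0,0,0,0]}'
python3 look.py l5 scene
```

```text
time: 6.1
tool_pos: [0.5288, 0.1588, 0.1906]
tool_rot: [-1.571, 0.0, -0.095]
contact_force: [-0.4, 0.0, 0.5]
opening: 0.0572
6.1 [0.5288 0.1588 0.1906] op 0.0572 F [-0.4  0.   0.5]
red [302. 171.] [299 168   7   7  45]
```

View pics/l5.png

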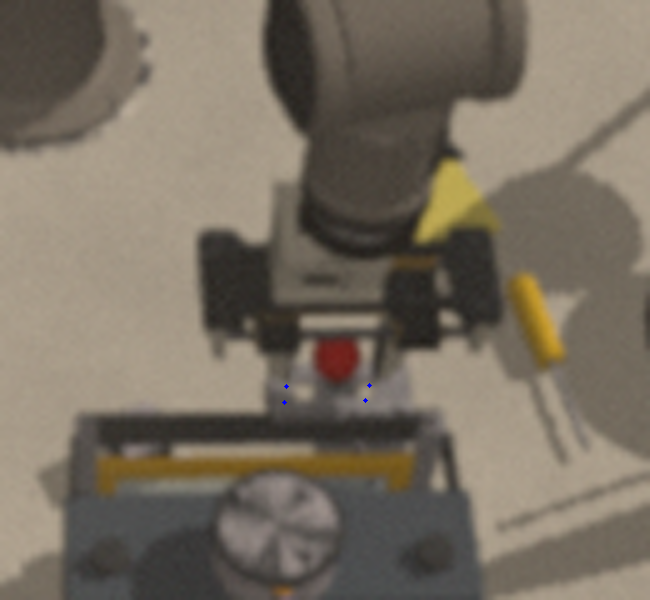

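```bash
python3 -m crank '{"xyz":[[0,0,0],[0,0,0],[0,0,0],[0,0,0],[0,0,0],[0,0,0]],"roll":[0,0,0,0,0,0]}' 1 8
python3 look.py l6 scene
```

```text
time: 6.75
tool_pos: [0.5289, 0.1589, 0.1909]
tool_rot: [-1.571, -0.0, -0.095]
contact_force: [-0.4, 0.3, 0.9]
opening: 0.0333
6.75 [0.5289 0.1589 0.1909] op 0.0333 F [-0.4  0.3  0.9]
red [301.76595745 171.04255319] [298 168   8   8  47]
```

View pics/l6.png

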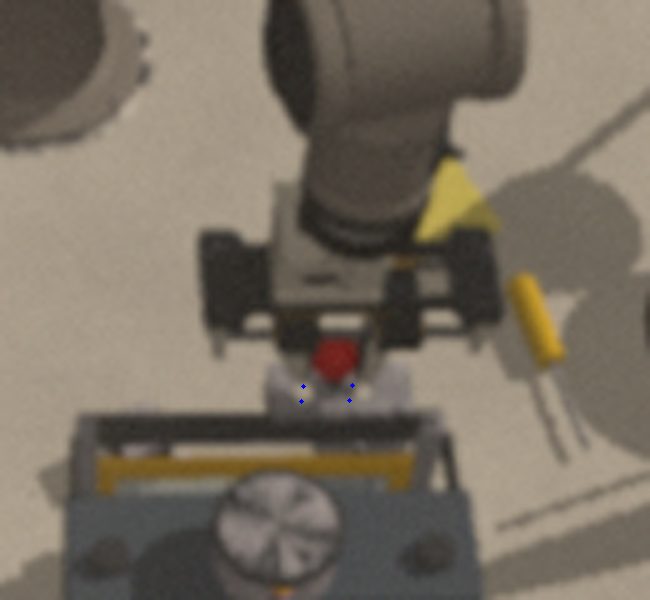

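```bash
python3 -m crank '{"xyz":[[0,0,0],[0,0,0],[0,0,0]],"roll":[0,0,0]}' 1 50
```

```text
time: 7.1
tool_pos: [0.5289, 0.1588, 0.1909]
tool_rot: [-1.571, -0.0, -0.095]
contact_force: [-0.1, 0.8, 1.4]
opening: 0.0323
```

```bash
python3 -m crank '{"xyz":[[0,-0.3,0],[0,-0.4,0],[0,-0.5,0],[0,-0.5,0],[0,-0.3,0],[0,0,0]],"roll":[0,0,0,0,0,0]}'
python3 look.py l7 scene
```

```text
time: 7.7
tool_pos: [0.5289, 0.1588, 0.2114]
tool_rot: [-1.571, -0.0, -0.095]
contact_force: [2.1, 0.8, -6.8]
opening: 0.0318
7.7 [0.5289 0.1588 0.2114] op 0.0318 F [ 2.1  0.8 -6.8]
red [302.46808511 167.57446809] [299 164   8   8  47]
```

View pics/l7.png

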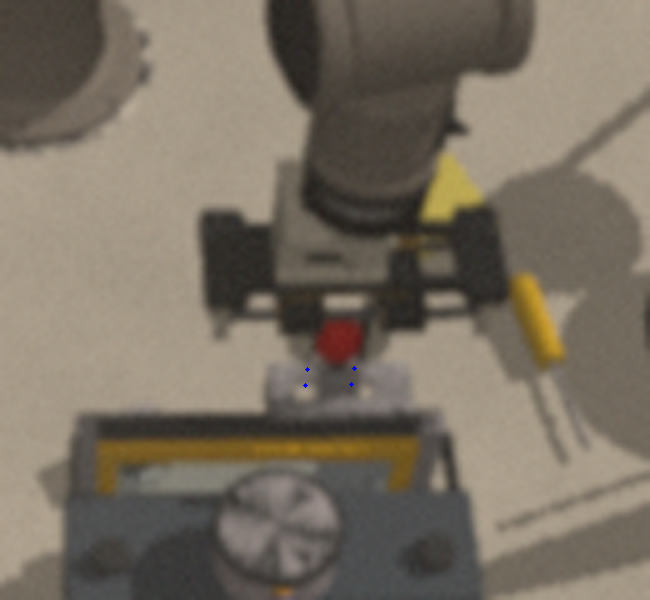

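```bash
python3 -m crank '{"xyz":[[0,-0.5,0],[0,-0.9,0],[0,-0.9,0],[0,-0.9,0],[0,-0.9,0],[0,-0.9,0],[0,-0.9,0],[0,-0.5,0],[0,-0.2,0],[0,0,0]],"roll":[0,0,0,0,0,0,0,0,0,0]}' 1 60
python3 look.py l8 scene
```

```text
time: 8.75
tool_pos: [0.5289, 0.1589, 0.2771]
tool_rot: [-1.571, -0.0, -0.095]
contact_force: [1.2, 0.5, -6.0]
opening: 0.0316
8.75 [0.5289 0.1589 0.2771] op 0.0316 F [ 1.2  0.5 -6. ]
red [304.66666667 155.33333333] [301 151   8   9  54]
```

View pics/l8.png

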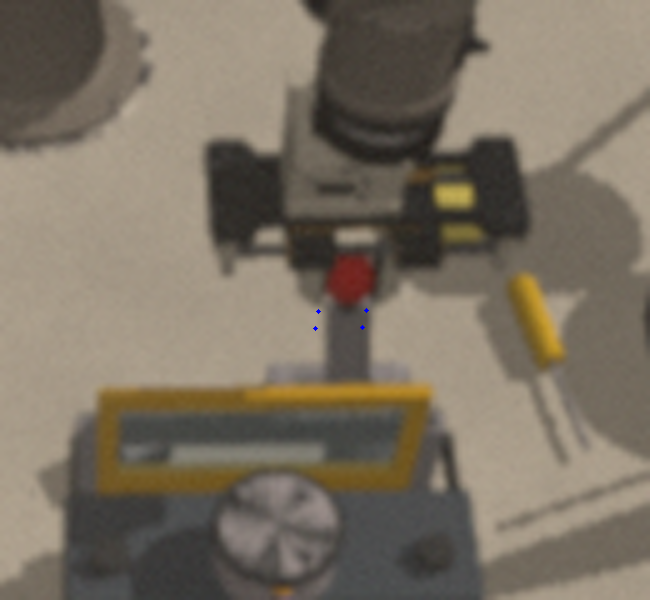

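```bash
python3 - <<'E'
from h import *
n=np.array([np.cos(-.095),np.sin(-.095),0]);p0=np.array([.529,.1605,.245])
for uv in((302.32,170.64),(301.77,171.04),(302.47,167.57),(304.67,155.33)):
    o,d=ray("scene",uv);print(uv,(o+d*(n@(p0-o))/(n@d)).round(4))
E
```

```text
(302.32, 170.64) [0.5292 0.1624 0.2455]
(301.77, 171.04) [0.529  0.1608 0.2432]
(302.47, 167.57) [0.529  0.161  0.2632]
(304.67, 155.33) [0.529  0.1605 0.3296]
```

```bash
python3 -m crank '{"xyz":[[0,-0.1,0.3],[0,-0.1,0.5],[0,0,0.5],[0,0,0.5],[0,0,0.5],[0,0,0.5],[0,0,0.4],[0,0,0]],"roll":[0,0,0,0,0,0,0,0]}'
python3 look.py l9 scene
```

```text
time: 9.6
tool_pos: [0.532, 0.1896, 0.2785]
tool_rot: [-1.574, 0.0, -0.095]
contact_force: [2.3, -5.3, -5.6]
opening: 0.0314
9.6 [0.532  0.1896 0.2785] op 0.0314 F [ 2.3 -5.3 -5.6]
red [314.47368421 155.28070175] [311 151   8   9  57]
```

View pics/l9.png

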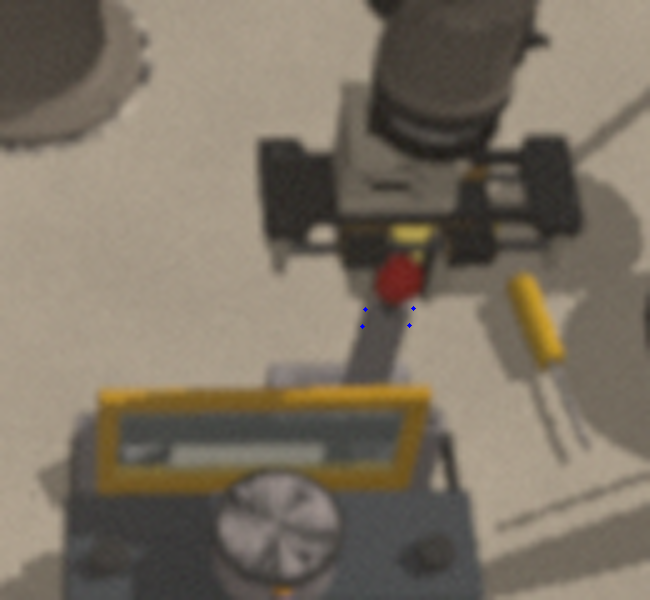

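```bash
cat > lean.py <<'E'
import sys
from h import *
from scipy.spatial.transform import Rotation as R
im=robot.read_camera("scene");o=robot.observe()
n=np.array([np.cos(-.095),np.sin(-.095),0]);e=np.array([-n[1],n[0],0]);p0=np.array([.529,.1605,.245])
def pl(uv,off=0):
    a,d=ray("scene",uv);q=a+d*(n@(p0+n*off-a))/(n@d);return q
c,s=red(im,(235,90,365,200));b=pl(c);print("ball",b.round(4),"py",round(float(e@b),4))
g=cv2.cvtColor(im,cv2.COLOR_RGB2GRAY).astype(int)
pts=[]
r0=int(c[1])+8
for r in range(r0,r0+12):
    x=int(c[0]);row=g[r,x-16:x+14]
    m=np.where(row<100)[0]
    if len(m)>4:
        u=(x-16+m.min()+x-16+m.max())/2;q=pl((u,r),.004);pts.append((e@q,q[2],m.min()+x-16,m.max()+x-16,r))
for k in pts: print(np.round(k,4))
pts=np.array(pts)
if len(pts)>3:
    print("lean fit",np.arctan(np.polyfit(pts[:,1],pts[:,0],1)[0]))
E
python3 lean.py
```

```text
ball [0.532  0.192  0.3289] py 0.2416
[2.362e-01 2.933e-01 3.080e+02 3.150e+02 1.630e+02]
[2.353e-01 2.878e-01 3.070e+02 3.150e+02 1.640e+02]
[2.360e-01 2.823e-01 3.070e+02 3.150e+02 1.650e+02]
[2.351e-01 2.767e-01 3.070e+02 3.140e+02 1.660e+02]
[2.358e-01 2.711e-01 3.070e+02 3.140e+02 1.670e+02]
[2.348e-01 2.655e-01 3.060e+02 3.140e+02 1.680e+02]
[2.356e-01 2.598e-01 3.060e+02 3.140e+02 1.690e+02]
[2.346e-01 2.541e-01 3.060e+02 3.130e+02 1.700e+02]
[2.337e-01 2.484e-01 3.050e+02 3.130e+02 1.710e+02]
[2.344e-01 2.425e-01 3.050e+02 3.130e+02 1.720e+02]
[2.335e-01 2.367e-01 3.050e+02 3.120e+02 1.730e+02]
[2.325e-01 2.308e-01 3.040e+02 3.120e+02 1.740e+02]
lean fit 0.047793097289317334
```

```bash
python3 -m crank '{"xyz":[[0,0,0.2],[0,0,0.2],[0,0,0]],"roll":[0,0,0]}'; python3 -m crank '{"xyz":[[0,0,0.2],[0,0,0.2],[0,0,0]],"roll":[0,0,0]}'; python3 lean.py | sed -n '1p;$p'
```

```text
time: 10.0
tool_pos: [0.5323, 0.1925, 0.2784]
tool_rot: [-1.576, 0.0, -0.096]
contact_force: [2.8, -7.4, -6.4]
opening: 0.032
time: 10.3
tool_pos: [0.5328, 0.1973, 0.2784]
tool_rot: [-1.574, 0.0, -0.096]
contact_force: [2.1, -4.9, -7.6]
opening: 0.0317
ball [0.5327 0.199  0.3287] py 0.2486
lean fit 0.07663706214544738
```

```bash
python3 -m crank '{"xyz":[[0,0,0.2],[0,0,0.2],[0,0,0]],"roll":[0,0,0]}'; python3 -m crank '{"xyz":[[0,0,0.2],[0,0,0.2],[0,0,0]],"roll":[0,0,0]}'; python3 lean.py | sed -n '1p;$p'; python3 look.py l10 scene
```

```text
time: 10.65
tool_pos: [0.5331, 0.2011, 0.2783]
tool_rot: [-1.574, 0.001, -0.096]
contact_force: [2.5, -6.0, -7.2]
opening: 0.0317
time: 10.95
tool_pos: [0.5332, 0.2026, 0.2782]
tool_rot: [-1.579, 0.001, -0.097]
contact_force: [2.0, -14.4, -6.4]
opening: 0.0317
ball [0.5332 0.2048 0.3281] py 0.2545
lean fit 0.126392200294413
11.0 [0.5332 0.2026 0.2782] op 0.0315 F [  0.9 -13.3  -7.4]
red [318.46153846 155.53846154] [315 151   8   9  52]
```

View pics/l10.png

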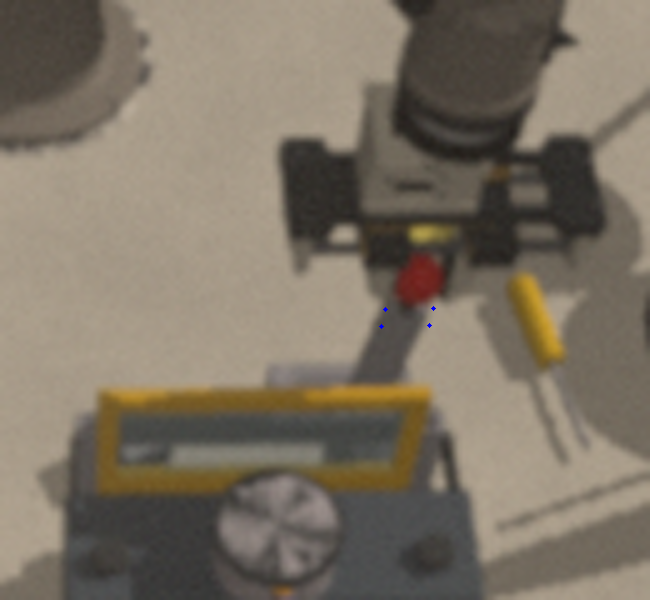

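The bar swung about 44 mm at the knob and then met a firm sideways contact. That is far more swing than the lip would allow outside the slot, so it is in the slot. I'll lower it in steps and watch the load transfer.

```bash
python3 -m crank '{"xyz":[[0,0.15,-0.1],[0,0.15,0],[0,0,0]],"roll":[0,0,0]}'; python3 -m crank '{"xyz":[[0,0.15,0],[0,0,0]],"roll":[0,0]}';python3 -m crank '{"xyz":[[0,0.15,0],[0,0,0]],"roll":[0,0]}'
```

```text
time: 11.35
tool_pos: [0.5335, 0.2024, 0.2778]
tool_rot: [-1.576, -0.003, -0.097]
contact_force: [-1.4, -11.9, 4.4]
opening: 0.0318
time: 11.55
tool_pos: [0.5336, 0.2023, 0.2771]
tool_rot: [-1.576, -0.004, -0.097]
contact_force: [-2.2, -13.1, 7.0]
opening: 0.0317
time: 11.75
tool_pos: [0.5337, 0.2022, 0.2762]
tool_rot: [-1.576, -0.004, -0.097]
contact_force: [-3.5, -13.0, 9.6]
opening: 0.0316
```

Part of the load transfer could be friction from my side push, so I'll relax the sideways force while still gripping and re-check.

```bash
python3 -m crank '{"xyz":[[0,0,-0.15],[0,0,-0.15],[0,0,0]],"roll":[0,0,0]}'; python3 -m crank '{"xyz":[[0,0,-0.1],[0,0,0],[0,0,0]],"roll":[0,0,0]}'; python3 lean.py | sed -n '1p;$p'
```

```text
time: 12.05
tool_pos: [0.5335, 0.2012, 0.2759]
tool_rot: [-1.572, -0.004, -0.096]
contact_force: [-1.4, -6.7, 8.4]
opening: 0.0316
time: 12.35
tool_pos: [0.5335, 0.2009, 0.2759]
tool_rot: [-1.571, -0.005, -0.095]
contact_force: [-1.9, -4.7, 8.3]
opening: 0.0312
ball [0.533  0.2022 0.3251] py 0.2519
lean fit 0.11619831334246937
```

```bash
python3 -m crank '{"xyz":[[0,-0.1,0],[0,0,0]],"roll":[0,0]}' 1 60; python3 -m crank '{"xyz":[[0,0,0],[0,0,0],[0,0,0]],"roll":[0,0,0]}' 1 10;  python3 lean.py | sed -n '1p;$p'
```

```text
time: 12.6
tool_pos: [0.5334, 0.201, 0.2759]
tool_rot: [-1.572, -0.003, -0.095]
contact_force: [-0.7, -4.7, 8.1]
opening: 0.032
time: 12.9
tool_pos: [0.5336, 0.2016, 0.2755]
tool_rot: [-1.57, -0.003, -0.095]
contact_force: [0.2, -5.9, 6.7]
opening: 0.0332
ball [0.5331 0.2032 0.325 ] py 0.2529
lean fit 0.10650710488079032
```

```bash
python3 -m crank '{"xyz":[[0,0,0],[0,0,0],[0,0,0],[0,0,0],[0,0,0]],"roll":[0,0,0,0,0]}' -0.3 10;  python3 lean.py | sed -n '1p;$p'; python3 look.py l11 scene
```

```text
time: 13.45
tool_pos: [0.5328, 0.2019, 0.2736]
tool_rot: [-1.57, 0.001, -0.094]
contact_force: [-1.1, -0.4, 0.2]
opening: 0.0591
ball [0.5329 0.2018 0.3256] py 0.2514
lean fit 0.11307473681572429
13.5 [0.5328 0.2018 0.2736] op 0.0595 F [-0.   0.1  0.1]
red [317.43859649 155.8245614 ] [314 152   8   9  57]
```

View pics/l11.png

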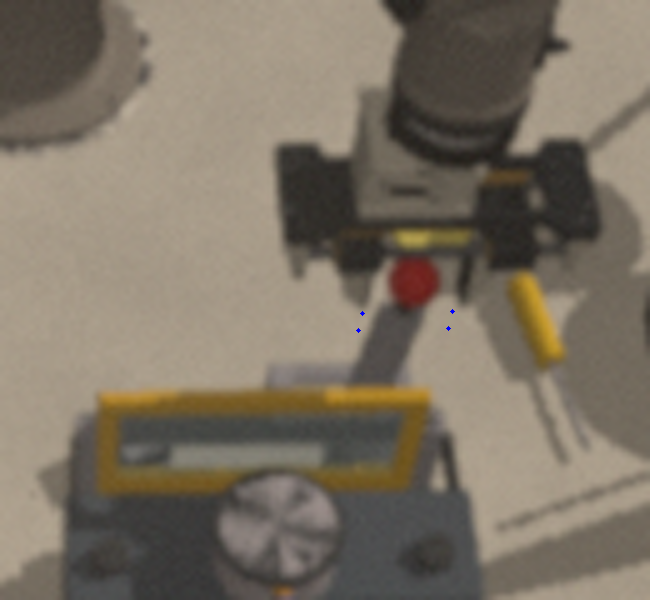

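The fingers are off the knob (ball at about (317,156)) and the guard hangs with zero force. I'll retreat straight up.

```bash
python3 -m crank '{"xyz":[[0,-0.5,0],[0,-1,0],[0,-1.5,0],[0,-2,0],[0,-2,0],[0,-2,0],[0,-2,0],[-2,-1,0],[-3,0,0],[-3,0,0],[-3,0,0],[-3,0,0],[0,0,0],[0,0,0]],"roll":[0,0,0,0,0,0,0,0,0,0,0,0,0,0]}'; python3 lean.py | sed -n '1p;$p'; python3 look.py l12 scene
python3 - <<'E'
from h import *
T=robot.read_camera("top");S=robot.read_camera("scene")
cv2.imwrite("pics/top_end.png",T[:,:,::-1]);cv2.imwrite("pics/scene_end.png",S[:,:,::-1])
E
```

```text
time: 14.95
tool_pos: [0.3936, 0.215, 0.3951]
tool_rot: [-1.57, -0.002, -0.094]
contact_force: [0.0, 0.3, -0.6]
opening: 0.0597
ball [0.533  0.2027 0.3269] py 0.2524
lean fit 0.1234734797017404
15.0 [0.3941 0.2149 0.3945] op 0.0598 F [-0.5 -1.  -0.2]
red [317.76190476 155.63492063] [314 152   9   9  63]
```

View pics/l12.png

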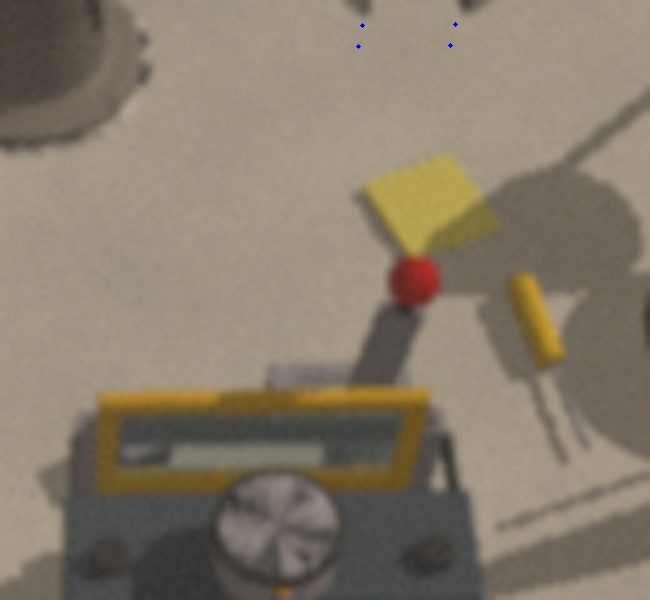

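View pics/top_end.png

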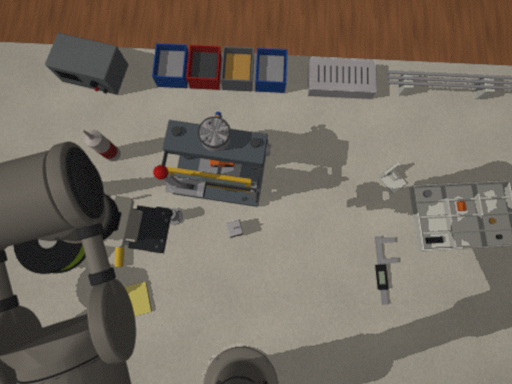

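View pics/scene_end.png

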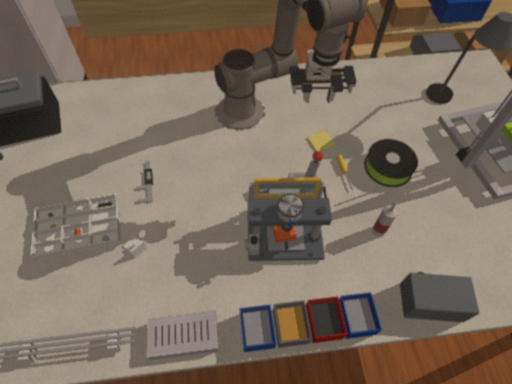

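The final views show the guard hanging open, with the ball at scene (318,156) and top (161,172). The other items are where they were. One last triangulation, then I'll hand in.

```bash
python3 - <<'E'
from h import *
S=cv2.imread("pics/scene_end.png")[:,:,::-1];T=cv2.imread("pics/top_end.png")[:,:,::-1]
p,r=tri(red(S,(300,140,335,170))[0],red(T,(145,155,178,190))[0]);p0=np.array([.5295,.163,.2461])
print(p,r,"rise",p[2]-p0[2],"swing",(p-p0)@[.095,.9955,0])
im=robot.read_camera("scene");print(red(im,(300,140,335,170))[0], robot.observe()["contact_force"])
print(robot.hand_in())
E
```

```text
[0.53356984 0.20279581 0.32815949] [np.float64(0.00023403647517046796), np.float64(0.00023403647517056044)] rise 0.08205949038649482 swing 0.040003361232670745
[317.93548387 155.62903226] [-0.45374159  0.64173954  0.55876685]
the job is handed in; nothing more can be done
None
```

The guard is hooked open: I lifted it by the red knob, swung the stay bar over onto the keeper lip, lowered it onto the lip, let go and backed the arm away. I handed the job in at about 15 s.

**Last checks:**
- **Height:** the two camera views put the knob 82.1 mm above where it started, which matches the 0.082 expected when hooked.
- **Swing:** the knob had moved about 40 mm sideways, toward the lip.
- **Holding:** before release, the lip carried the guard's weight plus about 8 N of extra push from the arm. In the pictures after release the knob held still, to within the noise of the measurement. The force on the tool was about zero.
- **Bench:** by eye, the other items I could see in the final pictures are where they were. The spool and bearing are partly behind the arm in the top view.

**What disagreed:**
- **Fingertips:** they sat roughly 30–40 mm above the reported TCP. My first gentle close, with no contact, passed over the top of the ball, so I placed the grasp by picture and finger opening instead.
- **Lean angle:** my reading of the bar's lean from the pictures was noisy, 0.11–0.13 rad against the stated +0.10. I relied on the height and the load check instead.

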